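# Clamp a control unit under a lever press head

### The arm

A 7-joint arm with a two-finger parallel gripper is mounted at the origin on the work surface. World frame = base frame: x ahead of the robot, y to its left, z up, the work surface at z = 0. Lengths are in m, angles in degrees, forces in N, time in s.
With the tool pointing down it reaches from about 0.425 to 0.875 m from the base axis. Payload 4.7 kg.
Tool frame: the origin (TCP) lies on the mounting face of the last link; the fingertips stand 182 mm ahead of it and the grasp point (between the pads) lies 164 mm ahead of it; z points along the fingers, y is the line along which they close (so a half turn about z gives the same grasp; the last joint's range is limited). The gripper opens to 87 mm and grips with 3 to 60 N. Pads are 19 mm wide; open, the fingers measure 117 mm over their backs; the gripper's body (75 mm by 190 mm) begins 51 mm behind the grasp point.
Start: joints at [65.151, 18.392, -4.016, 83.108, 1.295, 78.541, -3.26], TCP at [0.281, -0.586, 0.405] pointing down, gripper open.
Joint ranges: [-163.93, 163.93], [-17.29, 119.83], [-79.2, 71.16], [3.27, 140.29], [-89.18, 269.18], [5.43, 117.66], [-154.24, 154.24]. Speed limits (degrees/s): [147.25, 147.25, 180, 180, 180, 180, 180].

### API

Orientations are given as [roll, pitch, yaw] about the fixed x, y, z axes, in that order (R = Rz(yaw) Ry(pitch) Rx(roll)).
In Python, from cell import env gives the robot as it stands.
- The arm moves only by the tool servo_tool, never from a script. Its argument "plan" is a list of rows, each an object with "xyz": the shift along the tool's x, y, z in cm, a list of three; "twist": the turn, a rotation vector about the tool's x, y, z in degrees, a list of three; "jaw": the closure, from 0 (fully open) to 1 (shut). In form: [{"xyz": [x, y, z], "twist": [wx, wy, wz], "jaw": jaw}, ...]. A call has 1 to 10 rows; each row is the pose to reach, as a shift and turn from the pose commanded when the call began, along the tool's axes at that moment; what a row does not reach only later rows make up. A row lasts 1/12 s, in which the tool goes at most 41.7 mm and 7.16 degrees, less where a joint would pass 70% of its speed; a pose out of reach is approached as far as the arm can. A call with a gripper value outside its range is refused whole. The fingers move at their own pace and stop on an object; "newtons" is the grip in N (left out, the last holds). Time passes only in rows, so rows that repeat a pose let the fingers close. It gives the time, the measured TCP pose, the force, the opening and the grip force at its end, in the units of the state.
- env.get_obs(): the state, without advancing time (a new reading comes with each control period).
- env.read_camera(name): name is "scene" or "top" or "wrist"; returns a dict with "img" (400x640x3 uint8, red, green, blue), "camera_matrix" (3x3 intrinsics, pixels), "R" (3x3) and "t" (3): a world point X has camera coordinates R X + t. Camera axes: x right, y down, z forward; pixel columns grow to the right and rows downward; lengths in m; the calibration is good to about 2 mm. A picture is of the moment at which its call begins. There is no depth.
- env.sign_off(): hands the job in; it is judged then, once.
The state is a dict: "time_s": time; "qpos": joint angles; "joint_velocities": joint speeds; "effort": joint torques, N m; "tool_pos": TCP position; "tool_rot": TCP orientation; "force": force on the tool from outside, world axes, zero at the start; "wrist_torque": the same for the moment, N m; "grip_width": finger opening in m; "grasp_force": force on a finger pad.
Only numpy, scipy, OpenCV 4.12 (cv2) and the standard library are available. Lean on these libraries where they do the work, as an engineer would, in place of code of your own. Each camera call takes 0.05 s, during which the arm holds its last target. There are 200 camera calls.

### The job

Raise the red-knobbed lever on the blue clamp head all the way up, then slide the black control unit along its channel under the head until it is home against the orange end stop. Then lower the lever, feeling for the point where the rubber foot meets the unit, until the foot presses it with about 10 newtons (never 22 or more), and let go so that it stays clamped. Leave the other things on the bench where they are.

Things in the scene. Friction and masses are not known exactly. Their poses are not given: they have to be found in the camera images.
- bed: grey fixed base plate, 12 mm thick, 200 mm (its x, -70 to 130) by 300 mm (its y, -195 to 105). Origin: on the table below the foot's axis. Yaw varies. A channel runs along its y at x = 0: aluminium rails at x = -36 and 36, 12 mm wide, from y = -190 to 60, rising to 22 mm above the table; 60 mm clear between them. The unit is pushed along +y.
- head: blue fixed C-shaped clamp head on the bed, same yaw. Origin on the plate's top (12 mm above the table), on the foot's axis. Post at its x = 70 to 120, 60 mm wide, 190 mm high; arm 44 mm wide along y, from the post to x = -30, at heights 135 to 185 above the origin. A steel bar goes down through the arm and carries the foot.
- foot_axis (a point): fixed point on the arm's underside, on the axis of the vertical bar and its black rubber foot (18 mm across). The foot's height on the bar differs by up to 14 mm from run to run and is not reported: it meets the unit's top with the lever somewhere from 0.65 down to 0.30 rad. It is sprung: 1 N at first contact, then 2 N per mm of bar travel (80 N per rad of lever), 13 mm long.
- lever_pivot (a point): axis of the lever on the front (-x) side of the head, 44 mm in front of the foot's axis, 165 mm above the head's origin. The axis is the head's y.
- lever_knob (a point): centre of the lever's red knob, a rubbery drum 24 mm across and 26 mm long, its axis along the head's y, 100 mm from the lever's axis, on a 10 mm steel rod reaching from the lever's axis towards -x of the head. Free all round except for the rod; its flat ends can be pinched along the head's y, its top pressed. Moves in a vertical circle about the axis.
- lever (a joint): lever angle, rad: 0 = lowest (knob 0.45 rad below level), 0.95 = fully up (0.50 above level; hard stop). Grows as the knob rises; the foot goes with it, 40 mm per rad. Stays where left: hinge friction about 0.75 N m (6 to 9 N at the knob), and when lowering also the foot's force x 40 mm (10 N at the foot = 4 N more at the knob). Holds foot forces up to 17 N. From 0.85 up the foot clears the unit.
- part: the black plastic control unit, loose, 56 mm (x) by 130 mm (y) by 32 mm high, 0.15 to 0.3 kg; a grey connector and a round boss on its rear top rise up to 9 mm more, a steel strip on its front top is where the foot lands. Lies in the channel, its y along the bed's y. Origin: centre of its underside.
- part_nose (a point): centre of the unit's leading (+y) end face, 16 mm above its underside
- part_tail (a point): centre of the unit's trailing (-y) end face, 16 mm above its underside: the flat face to push on
- stop_face (a point): centre of the face of the orange end stop in the channel, beyond the foot; the stop is fixed, 50 mm wide, 26 mm high, set at a place along the channel that varies. Same axes as the bed: the face looks to -y. The unit is home when its leading end touches this face. 13 mm above the plate's top.
- screwdriver: screwdriver on the table, not to be disturbed
- spare_unit: grey spare unit, 50 x 110 x 36 mm, not to be disturbed
- connector: white connector, 22 x 42 x 16 mm, on the table in front of the bed, not to be disturbed
- screw_cup: steel screw dish on the plate beside the channel, 70 mm across, 30 mm high, not to be disturbed
- tape: yellow tape roll, 90 mm across, 20 mm high, not to be disturbed
- cleaner: blue bottle, 52 mm across, 130 mm high, not to be disturbed
- wrench: wrench on the table, not to be disturbed
There are look-alikes about, which are no part of the job. What is meant by the part is not yellow, and is the larger of those in its own colour.

How it is judged (in metres and radians):
On the way, in this order (a step that is already met when the one before it is completed fails the run):
1. the lever is raised all the way up (to within 0.1 rad of its upper stop) (value of joint lever above 0.85 rad), for 0.2 s.
2. with the lever up, the unit is home: its leading end within 3 mm of the stop's face (y of part_nose in the frame of stop_face above -0.003 m and x of part_nose in the frame of stop_face between -0.006 and 0.006 m and z of part_nose in the frame of stop_face below 0.006 m and value of joint lever above 0.8 rad), for 0.2 s.
At the end, for the whole second after the job is handed in: The unit lies flat in the channel at rest, its leading end within 3 mm of the orange stop, and the foot, left by itself, presses it with 5 to 16 N (contact force between head and part between 5 and 16 N and y of part_nose in the frame of stop_face above -0.003 m and x of part_nose in the frame of stop_face between -0.006 and 0.006 m and z of part_nose in the frame of stop_face below 0.006 m and angle between part's own z axis and vertical below 0.05 rad and linear speed of part below 0.02 m/s); the robot touches nothing.
It fails at once if the foot or head bears on the unit with 22 N or more (contact force between head and part above 22 N).
It fails at once if another thing on the bench is moved by more than 30 mm (distance of any of screwdriver, spare_unit, connector, screw_cup, tape, cleaner, wrench from where it was at the start of the episode above 0.03 m).
It also fails if it takes over 72 s, if anything falls off the work surface, if the arm or the gripper's body presses on something with over 40 N, if the wrist force passes 120 N, or if a joint passes its speed limit or range.

## Working session

There is one attempt and no reset: what is moved stays moved. The work goes in short steps, Python scripts to look and compute and a tool call to move; the robot and the scene stay as the last step left them, time stands still between calls to the robot, and variables do not carry over. Pictures are saved under pics/ and viewed, at most 10 in all, crops included, and the job is handed in when it is done.

Besides the shell and the picture viewer there is one more tool, called after ">>>" in YAML: its name, and indented under it one key for each argument. servo_tool: Moves the arm, as the interface text tells. Its arguments: {"type":"object","properties":{"plan":{"type":"array","items":{"type":"object","properties":{"xyz":{"type":"array","items":{"type":"number"}},"twist":{"type":"array","items":{"type":"number"}},"jaw":{"type":"number"}}}},"newtons":{"type":"number"}},"required":["plan"]}

```bash
ls; mkdir -p pics
python3 - <<'E'
from cell import env
import cv2,numpy as np
o=env.get_obs()
print({k:np.round(v,3) for k,v in o.items()})
for n in ['scene','top']:
    c=env.read_camera(n); cv2.imwrite(f'pics/{n}0.png',c['img'][:,:,::-1])
    print(n,np.round(c['camera_matrix'],1).tolist(),np.round(c['R'],3).tolist(),np.round(c['t'],3).tolist())
E
```

```text
pics
{'time_s': np.float64(0.0), 'qpos': array([65.151, 18.439, -4.014, 83.175,  1.295, 78.542, -3.261]), 'joint_velocities': array([-0.002, -0.033, -0.022, -0.086,  0.131,  0.009, -0.013]), 'effort': array([-1.0000e-03, -4.9129e+01, -4.0400e-01, -3.1253e+01, -6.4000e-02,
        4.4000e-02,  0.0000e+00]), 'tool_pos': array([ 0.281, -0.586,  0.404]), 'tool_rot': array([-1.7989e+02,  6.0000e-03,  2.5657e+01]), 'force': array([-0.409, -0.317, -0.228]), 'wrist_torque': array([-0.007, -0.001,  0.019]), 'grasp_force': np.float64(0.0), 'grip_width': np.float64(0.087)}
scene [[490.3, 0.0, 324.2], [0.0, 490.3, 196.1], [0.0, 0.0, 1.0]] [[-0.827, 0.562, 0.0], [0.369, 0.544, -0.753], [-0.423, -0.623, -0.658]] [0.442, -0.094, 1.928]
top [[477.0, 0.0, 317.0], [0.0, 477.0, 204.3], [0.0, 0.0, 1.0]] [[-0.021, -1.0, 0.006], [-0.989, 0.02, -0.145], [0.145, -0.009, -0.989]] [0.007, 0.547, 1.451]
```

View pics/scene0.png

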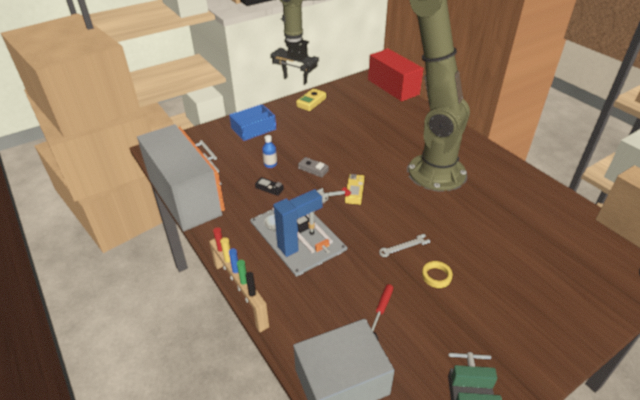

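View pics/top0.png

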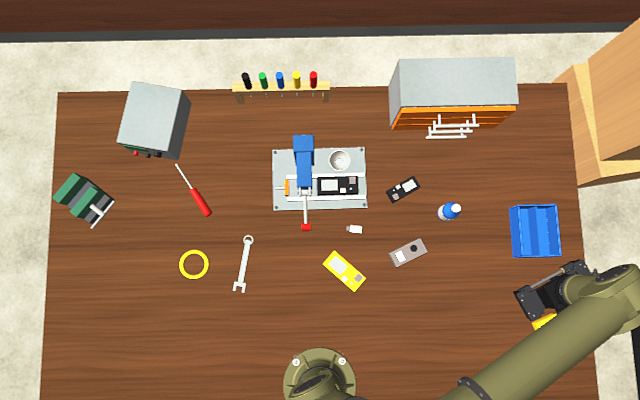

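Top view: the plate spans about (273–367, 147–210), with the orange stop at (287,187) and the red knob at (306,227). Candidates for the unit:
- Black unit in the channel, (338,186)
- Smaller black unit on the table, (403,189)
- Yellow unit, (345,270)
- Yellow unit, (545,320)
- Grey spare, (408,251)

I choose the black one in the channel because it is the larger of the blacks. I'll check it in a crop and measure.

```bash
cat > h.py <<'E'
from cell import env
import cv2,numpy as np
from scipy.spatial.transform import Rotation as Rot
def ray(c,uv):
    K,R,t=c['camera_matrix'],c['R'],c['t']
    d=R.T@np.linalg.solve(K,np.array([uv[0],uv[1],1.]))
    return -R.T@t,d
def plane(c,uv,z):
    o,d=ray(c,uv); return o+d*(z-o[2])/d[2]
def cross(c1,u1,c2,u2):
    o1,d1=ray(c1,u1);o2,d2=ray(c2,u2)
    s=np.linalg.lstsq(np.c_[d1,-d2],o2-o1,rcond=None)[0]
    a,b=o1+s[0]*d1,o2+s[1]*d2
    return (a+b)/2,np.linalg.norm(a-b)
def proj(c,X):
    p=c['camera_matrix']@(c['R']@np.asarray(X)+c['t']); return p[:2]/p[2]
def blob(img,lo,hi,box=None):
    "hsv mask, centroid of largest contour inside box x0,y0,x1,y1"
    m=cv2.inRange(cv2.cvtColor(img,cv2.COLOR_RGB2HSV),np.array(lo),np.array(hi))
    if box: k=np.zeros_like(m);k[box[1]:box[3],box[0]:box[2]]=255;m&=k
    cs=cv2.findContours(m,cv2.RETR_EXTERNAL,cv2.CHAIN_APPROX_NONE)[0]
    b=max(cs,key=cv2.contourArea);M=cv2.moments(b)
    return (M['m10']/M['m00'],M['m01']/M['m00']),b
E
python3 - <<'E'
from h import *
ct,cs=env.read_camera('top'),env.read_camera('scene')
kt,b1=blob(ct['img'],(0,150,80),(6,255,255),(285,210,330,240)); ks,b2=blob(cs['img'],(0,150,80),(6,255,255),(335,180,365,205))
print('knob',kt,ks,cv2.contourArea(b1),cv2.contourArea(b2),cross(ct,kt,cs,ks))
m,b=blob(ct['img'],(0,0,110),(179,70,235),(265,140,375,218))
r=cv2.minAreaRect(b);p=cv2.boxPoints(r);print(r)
P=np.array([plane(ct,q,.012)[:2] for q in p]);print(P.round(3).tolist(),P.mean(0))
for i in range(4):
    d=P[(i+1)%4]-P[i];print(np.linalg.norm(d).round(3),np.degrees(np.arctan2(d[1],d[0])).round(1))
o,bo=blob(ct['img'],(5,150,120),(18,255,255),(275,170,300,205)); print('stop',o,cv2.boundingRect(bo),plane(ct,o,.038))
a=cv2.resize(ct['img'][135:245,260:380],None,fx=5,fy=5,interpolation=3)
cv2.imwrite('pics/crop1.png',a[:,:,::-1])
E
```

```text
knob (305.5602240896358, 226.62745098039213) (345.85185185185185, 191.2) 59.5 22.5 (array([0.46774373, 0.03039258, 0.14797634]), np.float64(0.002019244600846325))
((318.989990234375, 181.96527099609375), (69.11534881591797, 94.48571014404297), 87.99044799804688)
[[0.735, 0.142], [0.74, -0.164], [0.514, -0.164], [0.51, 0.136]] [ 0.62462804 -0.01245827]
0.306 -89.1
0.226 179.9
0.3 90.9
0.225 1.6
stop (285.5, 188.0) (285, 186, 2, 7) [0.60115392 0.09375713 0.038     ]
```

View pics/crop1.png

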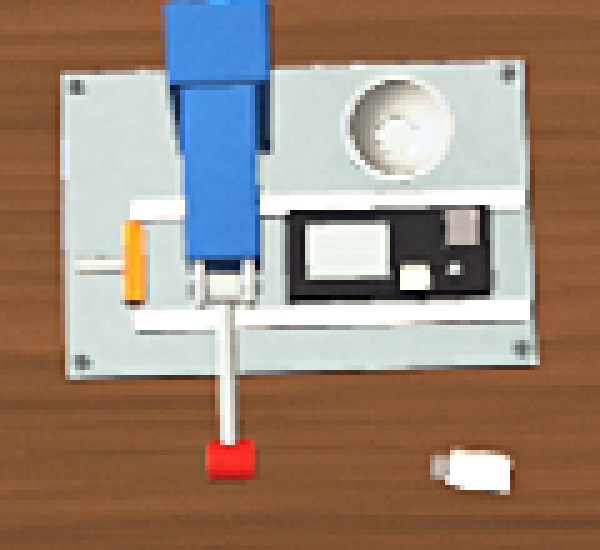

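The crop shows the larger black unit in the channel (crop 288–490, 207–300), with its label strip towards the stop and its connector at the tail. The orange stop is at crop (133,262), the red knob at (230,460) and the dish at (398,130). Next I fit the frames from the corners.

Run:
```python
from h import *
ct=env.read_camera('top')
px=lambda a:((a[0]+.5)/5-.5+260,(a[1]+.5)/5-.5+135)
W=np.array([plane(ct,px(p),.012)[:2] for p in [(61,73),(523,60),(538,363),(66,378)]])
B=np.array([[130,105],[130,-195],[-70,-195],[-70,105]])/1000
wc,bc=W.mean(0),B.mean(0);U,_,Vt=np.linalg.svd((B-bc).T@(W-wc));R=(U@Vt).T
o=wc-R@bc;yaw=np.degrees(np.arctan2(R[1,0],R[0,0]));print('origin',o,'yaw',yaw,'res',(W-(B@R.T+o)).round(4).tolist())
tob=lambda X:(R.T@(X[:2]-o)).round(4)
for n,p,z in [('nose',(288,256),.044),('tail',(490,252),.044),('stopface',(144,262),.038),('railend-',(527,256),.022)]:
    X=plane(ct,px(p),z);print(n,X.round(4),tob(X))
K=np.array([.4677,.0304,.148]);print('knob bed',tob(K))
print('pivot',R@[-.044,0]+o,.177)
# knob location from the top ray at radius 100 mm about the pivot
ob,d=ray(ct,(305.56,226.63))
for z in np.arange(.12,.18,.01):
    X=ob+d*(z-ob[2])/d[2];b=tob(X);print(z.round(3),X.round(4),b,np.hypot(b[0]+.044,z-.177).round(4))
```

```text
origin [0.60585895 0.03193968] yaw 0.6038205355984068 res [[-0.0003, -0.0002], [-0.0007, 0.0002], [0.0007, -0.0002], [0.0003, 0.0002]]
nose [ 0.6051 -0.006   0.044 ] [-0.0012 -0.0379]
tail [ 0.6051 -0.1328  0.044 ] [-0.0025 -0.1647]
stopface [0.6042 0.0846 0.038 ] [-0.0011  0.0527]
railend- [ 0.6061 -0.1584  0.022 ] [-0.0018 -0.1903]
knob bed [-1.382e-01 -1.000e-04]
pivot [0.56186139 0.03147599] 0.177
0.12 [0.4698 0.0315 0.12  ] [-0.1361  0.001 ] 0.1083
0.13 [0.4688 0.0313 0.13  ] [-0.1371  0.0008] 0.1043
0.14 [0.4678 0.0312 0.14  ] [-0.1381  0.0007] 0.1011
0.15 [0.4668 0.031  0.15  ] [-0.1391  0.0005] 0.0989
0.16 [0.4658 0.0309 0.16  ] [-0.1401  0.0004] 0.0976
0.17 [0.4648 0.0307 0.17  ] [-0.1411  0.0002] 0.0974
```

```bash
cat >> h.py <<'E'
def delta(xyz,rpy):
    "shift (cm) and twist (deg) in tool axes from the present pose"
    o=env.get_obs();R=Rot.from_euler('xyz',o['tool_rot'],degrees=True)
    s=R.inv().apply(np.array(xyz)-o['tool_pos'])*100
    w=(R.inv()*Rot.from_euler('xyz',rpy,degrees=True)).as_rotvec(degrees=True)
    print('t',round(float(o['time_s']),2),'shift',s.round(2).tolist(),'twist',w.round(1).tolist())
E
python3 -c "
from h import *
delta([.467,.031,.40],[180,0,.6])"
```

```text
t 0.25 shift [43.44, -47.56, 0.46] twist [-0.0, 0.0, 25.1]
```

>>> servo_tool:
  plan:
    - {"xyz": [21.7,-23.8,0.2],"twist": [0,0,25],"jaw": 0}
    - {"xyz": [21.7,-23.8,0.2],"twist": [0,0,25],"jaw": 0}
    - {"xyz": [43.4,-47.6,0.4],"twist": [0,0,25],"jaw": 0}
    - {"xyz": [43.4,-47.6,0.4],"twist": [0,0,25],"jaw": 0}
    - {"xyz": [43.4,-47.6,0.4],"twist": [0,0,25],"jaw": 0}
    - {"xyz": [43.4,-47.6,0.4],"twist": [0,0,25],"jaw": 0}
    - {"xyz": [43.4,-47.6,0.4],"twist": [0,0,25],"jaw": 0}
    - {"xyz": [43.4,-47.6,0.4],"twist": [0,0,25],"jaw": 0}
    - {"xyz": [43.4,-47.6,0.4],"twist": [0,0,25],"jaw": 0}
    - {"xyz": [43.4,-47.6,0.4],"twist": [0,0,25],"jaw": 0}

```text
time_s: 1.08
tool_pos: [0.4012, -0.1847, 0.4023]
tool_rot: [180.0, -0.0, 0.6]
force: [1.1, 0.1, 0.4]
grip_width: 0.0868
grasp_force: 0.0
```

```bash
python3 -c "
from h import *
delta([.467,.031,.40],[180,0,.6])"
```

```text
t 1.08 shift [6.83, -21.5, 0.22] twist [0.0, -0.0, 0.0]
```

>>> servo_tool:
  plan:
    - {"xyz": [6.8,-21.5,0.2],"twist": [0,0,0],"jaw": 0}
    - {"xyz": [6.8,-21.5,0.2],"twist": [0,0,0],"jaw": 0}
    - {"xyz": [6.8,-21.5,0.2],"twist": [0,0,0],"jaw": 0}
    - {"xyz": [6.8,-21.5,0.2],"twist": [0,0,0],"jaw": 0}
    - {"xyz": [6.8,-21.5,0.2],"twist": [0,0,0],"jaw": 0}
    - {"xyz": [6.8,-21.5,0.2],"twist": [0,0,0],"jaw": 0}
    - {"xyz": [6.8,-21.5,0.2],"twist": [0,0,0],"jaw": 0}
    - {"xyz": [6.8,-21.5,0.2],"twist": [0,0,0],"jaw": 0}

```text
time_s: 1.75
tool_pos: [0.4666, 0.0297, 0.4001]
tool_rot: [180.0, 0.0, 0.8]
force: [-0.6, -0.4, -0.2]
grip_width: 0.0869
grasp_force: 0.0
```

Run:
```python
from h import *
c=env.read_camera('wrist');cv2.imwrite('pics/w1.png',c['img'][:,:,::-1])
print(env.get_obs()['tool_pos'])
k,b=blob(c['img'],(0,150,60),(6,255,255));print('knob',k,cv2.boundingRect(b),cv2.contourArea(b))
for z in (.14,.147,.155):print(plane(c,k,z).round(4))
print('proj',proj(c,[.467,.031,.147]))
ct=env.read_camera('top');kt,bt=blob(ct['img'],(0,150,60),(6,255,255),(285,210,330,240));print(kt, cross(ct,kt,c,k))
```

```text
[0.46652982 0.02823082 0.39995657]
knob (27.668799212598426, 89.565124671916) (0, 40, 64, 87) 2032.0
[0.553  0.2462 0.14  ]
[0.5526 0.2399 0.147 ]
[0.5521 0.2327 0.155 ]
proj [317.5947593  208.11254815]Traceback (most recent call last):
  File "<stdin>", line 7, in <module>
  File "h.py", line 22, in blob
    b=max(cs,key=cv2.contourArea);M=cv2.moments(b)
ValueError: max() iterable argument is empty
```

View pics/w1.png

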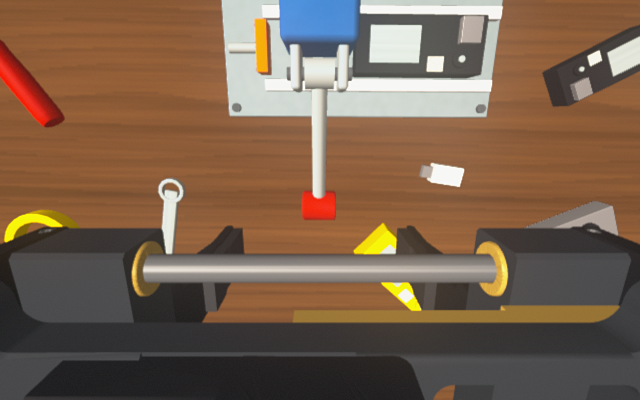

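The wrist view shows the red knob at (319,206), agreeing with the projection (318,208). I'll descend and pinch.

Run:
```python
from h import *
c=env.read_camera('wrist');print('cam',-c['R'].T@c['t'])
k,b=blob(c['img'],(0,150,60),(6,255,255),(280,170,360,240));print(k,plane(c,k,.147).round(4))
delta([.467,.031,.311],[180,0,.6])
```

```text
cam [0.53771916 0.02818485 0.37906002]
(315.35763052208836, 205.93935742971885) [0.4686 0.0305 0.147 ]
t 1.9 shift [0.06, -0.39, 8.9] twist [0.0, 0.0, -0.1]
```

>>> servo_tool:
  plan:
    - {"xyz": [0.1,-0.3,4],"twist": [0,0,0],"jaw": 0}
    - {"xyz": [0.1,-0.3,8.9],"twist": [0,0,0],"jaw": 0}
    - {"xyz": [0.1,-0.3,8.9],"twist": [0,0,0],"jaw": 0}
    - {"xyz": [0.1,-0.3,8.9],"twist": [0,0,0],"jaw": 0}
    - {"xyz": [0.1,-0.3,8.9],"twist": [0,0,0],"jaw": 0}

```text
time_s: 2.32
tool_pos: [0.468, 0.0311, 0.3122]
tool_rot: [-180.0, -0.0, 0.6]
force: [0.6, 0.1, 0.9]
grip_width: 0.0871
grasp_force: 0.0
```

>>> servo_tool:
  plan:
    - {"xyz": [0,0,0],"twist": [0,0,0],"jaw": 1}
    - {"xyz": [0,0,0],"twist": [0,0,0],"jaw": 1}
    - {"xyz": [0,0,0],"twist": [0,0,0],"jaw": 1}
    - {"xyz": [0,0,0],"twist": [0,0,0],"jaw": 1}
    - {"xyz": [0,0,0],"twist": [0,0,0],"jaw": 1}
    - {"xyz": [0,0,0],"twist": [0,0,0],"jaw": 1}
    - {"xyz": [0,0,0],"twist": [0,0,0],"jaw": 1}
    - {"xyz": [0,0,0],"twist": [0,0,0],"jaw": 1}
  newtons: 25

```text
time_s: 2.98
tool_pos: [0.4676, 0.0319, 0.3112]
tool_rot: [180.0, 0.0, 0.7]
force: [-0.1, 0.2, -0.3]
grip_width: 0.0417
grasp_force: 0.0
```

>>> servo_tool:
  plan:
    - {"xyz": [0,0,0],"twist": [0,0,0],"jaw": 1}
    - {"xyz": [0,0,0],"twist": [0,0,0],"jaw": 1}
    - {"xyz": [0,0,0],"twist": [0,0,0],"jaw": 1}
    - {"xyz": [0,0,0],"twist": [0,0,0],"jaw": 1}
    - {"xyz": [0,0,0],"twist": [0,0,0],"jaw": 1}

```text
time_s: 3.4
tool_pos: [0.4676, 0.0307, 0.3111]
tool_rot: [179.9, 0.0, 0.6]
force: [0.5, -6.1, 0.7]
grip_width: 0.0259
grasp_force: 25.0
```

Run:
```python
from h import *
# arc way-points about the pivot in tool axes (x ahead, z down)
o=env.get_obs();p=o['tool_pos']-[.5619,0,.177+.164];a0=np.arctan2(p[2],-p[0]);r=np.hypot(p[0],p[2])
print(r,a0,a0+.45,o['force'],o['grip_width'],o['grasp_force'])
for l in np.r_[np.arange(.2,.96,.08),.95,.97]:
    a=l-.45;print(l.round(2),round((-.1*np.cos(a)-p[0])*100,2),round(-(.1*np.sin(a)-p[2])*100,2))
```

```text
0.09889520858547517 -0.3076606254857333 0.1423393745142667 [ 0.49117287 -6.05607444  0.74286721] 0.025875026012612785 25.000132501590997
0.2 -0.26 -0.52
0.28 -0.43 -1.3
0.36 -0.53 -2.1
0.44 -0.57 -2.89
0.52 -0.55 -3.69
0.6 -0.46 -4.49
0.68 -0.31 -5.27
0.76 -0.1 -6.05
0.84 0.18 -6.8
0.92 0.51 -7.52
0.95 0.65 -7.79
0.97 0.75 -7.96
```

>>> servo_tool:
  plan:
    - {"xyz": [-0.15,0,-0.5],"twist": [0,0,0],"jaw": 1}
    - {"xyz": [-0.33,0,-1.3],"twist": [0,0,0],"jaw": 1}
    - {"xyz": [-0.43,0,-2.1],"twist": [0,0,0],"jaw": 1}
    - {"xyz": [-0.47,0,-2.9],"twist": [0,0,0],"jaw": 1}
    - {"xyz": [-0.45,0,-3.7],"twist": [0,0,0],"jaw": 1}
    - {"xyz": [-0.36,0,-4.5],"twist": [0,0,0],"jaw": 1}
    - {"xyz": [-0.2,0,-5.3],"twist": [0,0,0],"jaw": 1}
    - {"xyz": [0,0,-6.05],"twist": [0,0,0],"jaw": 1}
    - {"xyz": [0.25,0,-6.8],"twist": [0,0,0],"jaw": 1}
    - {"xyz": [0.25,0,-6.8],"twist": [0,0,0],"jaw": 1}

```text
time_s: 4.23
tool_pos: [0.468, 0.0307, 0.377]
tool_rot: [179.9, 0.6, 0.6]
force: [-6.3, -4.9, -1.3]
grip_width: 0.0256
grasp_force: 25.0
```

```bash
cat >> h.py <<'E'
def lever(px=.5619,pz=.177):
    o=env.get_obs();p=o['tool_pos']-[px,0,pz+.164];a=np.arctan2(p[2],-p[0])
    f=o['force'];print('t',round(float(o['time_s']),2),'r',np.hypot(p[0],p[2]).round(4),'lever',round(a+.45,3),'F',f.round(2),'tang',round(f[0]*np.sin(a)+f[2]*np.cos(a),2),'w',o['grip_width'].round(4))
E
python3 -c "
from h import *
lever()"
```

```text
Traceback (most recent call last):
  File "h.py", line 32, in lever
    f=o['force'];print('t',round(float(o['time_s']),2),'r',np.hypot(p[0],p[2]).round(4),'lever',round(a+.45,3),'F',f.round(2),'tang',round(f[0]*np.sin(a)+f[2]*np.cos(a),2),'w',o['grip_width'].round(4))
                                                                                                                                                                                ^^^^^^^^^^^^^^^^^^^^^
AttributeError: 'float' object has no attribute 'round'
```

>>> servo_tool:
  plan:
    - {"xyz": [0.2,0,-0.5],"twist": [0,0,0],"jaw": 1}
    - {"xyz": [0.45,0,-1.0],"twist": [0,0,0],"jaw": 1}
    - {"xyz": [0.5,0,-1.1],"twist": [0,0,0],"jaw": 1}
    - {"xyz": [0.5,0,-1.1],"twist": [0,0,0],"jaw": 1}
    - {"xyz": [0.5,0,-1.1],"twist": [0,0,0],"jaw": 1}

```text
time_s: 4.65
tool_pos: [0.4723, 0.0307, 0.3867]
tool_rot: [179.9, 0.8, 0.6]
force: [-7.8, -5.2, -6.9]
grip_width: 0.0261
grasp_force: 25.0
```

```bash
sed -i "s/o\['grip_width'\].round(4)/round(float(o['grip_width']),4)/" h.py
python3 - <<'E'
from h import *
lever()
cs=env.read_camera('scene');k,b=blob(cs['img'],(0,150,80),(6,255,255),(325,150,370,205));print(k)
print(proj(cs,[.4742,.0305,.225]),proj(cs,env.get_obs()['tool_pos']-[0,0,.164]))
E
```

```text
t 4.65 r 0.1006 lever 0.922 F [-7.79 -5.16 -6.92] tang -9.7 w 0.0261
(344.16279069767444, 173.3798449612403)
[345.25794376 173.61609648] [345.75760646 174.0031695 ]
```

>>> servo_tool:
  plan:
    - {"xyz": [0.2,0,-0.4],"twist": [0,0,0],"jaw": 1}
    - {"xyz": [0.2,0,-0.4],"twist": [0,0,0],"jaw": 1}
    - {"xyz": [0.2,0,-0.4],"twist": [0,0,0],"jaw": 1}

```text
time_s: 4.95
tool_pos: [0.4743, 0.0307, 0.3906]
tool_rot: [179.9, 0.8, 0.6]
force: [-6.5, -4.3, -6.9]
grip_width: 0.0258
grasp_force: 25.0
```

```bash
python3 -c "
from h import *
lever()"
```

```text
t 4.95 r 0.1007 lever 0.965 F [-6.54 -4.27 -6.9 ] tang -9.22 w 0.0258
```

>>> servo_tool:
  plan:
    - {"xyz": [0,0,0],"twist": [0,0,0],"jaw": 0}
    - {"xyz": [0,0,0],"twist": [0,0,0],"jaw": 0}
    - {"xyz": [0,0,0],"twist": [0,0,0],"jaw": 0}
    - {"xyz": [0,0,0],"twist": [0,0,0],"jaw": 0}
    - {"xyz": [0,0,0],"twist": [0,0,0],"jaw": 0}
    - {"xyz": [0,0,-3],"twist": [0,0,0],"jaw": 0}
    - {"xyz": [0,0,-6],"twist": [0,0,0],"jaw": 0}
    - {"xyz": [0,0,-6],"twist": [0,0,0],"jaw": 0}

```text
time_s: 5.62
tool_pos: [0.4785, 0.0329, 0.4599]
tool_rot: [180.0, -0.6, 0.7]
force: [0.8, 0.8, 0.7]
grip_width: 0.0712
grasp_force: 0.0
```

Run:
```python
from h import *
cs=env.read_camera('scene');k,b=blob(cs['img'],(0,150,80),(6,255,255),(325,150,370,205));print(k,proj(cs,[.4742,.0305,.225]))
delta([.6055,-.170,.42],[180,0,-89.4])
```

```text
(345.82666666666665, 174.06666666666663) [345.25794376 173.61609648]
t 5.67 shift [12.47, 20.42, 3.85] twist [-0.3, -0.3, 90.1]
```

>>> servo_tool:
  plan:
    - {"xyz": [3,8,0],"twist": [0,0,20],"jaw": 1}
    - {"xyz": [3,8,0],"twist": [0,0,20],"jaw": 1}
    - {"xyz": [6,16,0],"twist": [0,0,45],"jaw": 1}
    - {"xyz": [6,16,0],"twist": [0,0,45],"jaw": 1}
    - {"xyz": [12.5,20.4,3.8],"twist": [-0.3,-0.3,90],"jaw": 1}
    - {"xyz": [12.5,20.4,3.8],"twist": [-0.3,-0.3,90],"jaw": 1}
    - {"xyz": [12.5,20.4,3.8],"twist": [-0.3,-0.3,90],"jaw": 1}
    - {"xyz": [12.5,20.4,3.8],"twist": [-0.3,-0.3,90],"jaw": 1}
    - {"xyz": [12.5,20.4,3.8],"twist": [-0.3,-0.3,90],"jaw": 1}
    - {"xyz": [12.5,20.4,3.8],"twist": [-0.3,-0.3,90],"jaw": 1}

```text
time_s: 6.5
tool_pos: [0.6048, -0.1705, 0.4145]
tool_rot: [179.7, 0.2, -71.3]
force: [0.4, 0.0, -0.3]
grip_width: 0.0244
grasp_force: 0.0
```

```bash
python3 -c "
from h import *
delta([.6055,-.170,.42],[180,0,-89.4])"
```

```text
t 6.5 shift [-0.03, -0.08, -0.55] twist [0.4, 0.1, 18.1]
```

>>> servo_tool:
  plan:
    - {"xyz": [0,-0.1,4],"twist": [0.4,0,18],"jaw": 1}
    - {"xyz": [0,-0.1,8],"twist": [0.4,0,18],"jaw": 1}
    - {"xyz": [0,-0.1,8],"twist": [0.4,0,18],"jaw": 1}
    - {"xyz": [0,-0.1,8],"twist": [0.4,0,18],"jaw": 1}
    - {"xyz": [0,-0.1,8],"twist": [0.4,0,18],"jaw": 1}
    - {"xyz": [0,-0.1,8],"twist": [0.4,0,18],"jaw": 1}
    - {"xyz": [0,-0.1,8],"twist": [0.4,0,18],"jaw": 1}

```text
time_s: 7.08
tool_pos: [0.6047, -0.1694, 0.335]
tool_rot: [-180.0, -0.1, -89.1]
force: [0.2, -0.6, 0.3]
grip_width: 0.0003
grasp_force: 0.0
```

Run:
```python
from h import *
delta([.6055,-.170,.210],[180,0,-89.4])
c=env.read_camera('wrist');cv2.imwrite('pics/w2.png',c['img'][:,:,::-1])
print('tail',proj(c,[.6055,-.1345,.044]),'tip',proj(c,[.6055,-.17,.15]))
c=env.read_camera('scene');a=cv2.resize(c['img'][140:290,220:400],None,fx=4,fy=4,interpolation=3);cv2.imwrite('pics/s2.png',a[:,:,::-1])
```

```text
t 7.08 shift [0.04, -0.07, 12.5] twist [-0.0, -0.1, 0.3]
tail [318.61928804 232.33691315] tip [319.27071883 241.74233482]
```

View pics/s2.png

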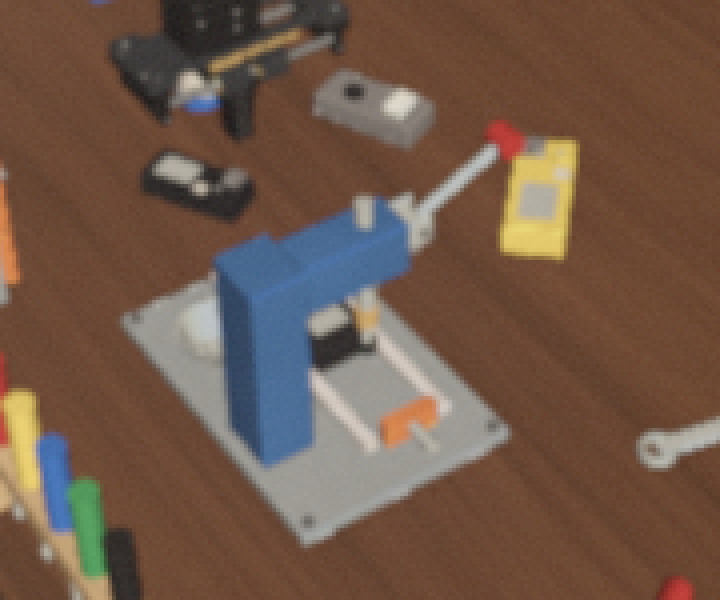

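The scene crop shows the lever up (knob at crop (505,140)), the foot well above the unit and the path clear. I'll descend behind the tail.

>>> servo_tool:
  plan:
    - {"xyz": [0,-0.1,4],"twist": [0,0,0.3],"jaw": 1}
    - {"xyz": [0,-0.1,8],"twist": [0,0,0.3],"jaw": 1}
    - {"xyz": [0,-0.1,11],"twist": [0,0,0.3],"jaw": 1}
    - {"xyz": [0,-0.1,12.5],"twist": [0,0,0.3],"jaw": 1}
    - {"xyz": [0,-0.1,12.5],"twist": [0,0,0.3],"jaw": 1}
    - {"xyz": [0,-0.1,12.5],"twist": [0,0,0.3],"jaw": 1}

```text
time_s: 7.68
tool_pos: [0.6064, -0.1706, 0.2112]
tool_rot: [-179.9, 0.0, -89.3]
force: [0.8, -0.2, 0.7]
grip_width: 0.0003
grasp_force: 0.0
```

```bash
python3 -c "
from h import *
print(env.get_obs()['force'],env.get_obs()['tool_pos'],env.get_obs()['tool_rot'])
delta([.6055,-.055,.209],[180,0,-89.4])"
```

```text
[ 0.77526116 -0.20622849  0.65529721] [ 0.60640922 -0.17061409  0.21123257] [-1.79910196e+02  3.76141776e-02 -8.92771829e+01]
t 7.68 shift [-11.56, -0.05, 0.23] twist [-0.1, 0.0, 0.1]
```

>>> servo_tool:
  plan:
    - {"xyz": [-1.5,0,0.2],"twist": [0,0,0],"jaw": 1}
    - {"xyz": [-2.3,0,0.2],"twist": [0,0,0],"jaw": 1}
    - {"xyz": [-3,0,0.2],"twist": [0,0,0],"jaw": 1}
    - {"xyz": [-4,0,0.2],"twist": [0,0,0],"jaw": 1}
    - {"xyz": [-5,0,0.2],"twist": [0,0,0],"jaw": 1}
    - {"xyz": [-6,0,0.2],"twist": [0,0,0],"jaw": 1}
    - {"xyz": [-7,0,0.2],"twist": [0,0,0],"jaw": 1}
    - {"xyz": [-8,0,0.2],"twist": [0,0,0],"jaw": 1}
    - {"xyz": [-9,0,0.2],"twist": [0,0,0],"jaw": 1}
    - {"xyz": [-9.5,0,0.2],"twist": [0,0,0],"jaw": 1}

```text
time_s: 8.52
tool_pos: [0.6061, -0.0742, 0.2109]
tool_rot: [-179.7, -0.0, -89.2]
force: [-0.7, -2.8, 2.1]
grip_width: 0.0005
grasp_force: 1.3
```

>>> servo_tool:
  plan:
    - {"xyz": [-0.5,0,0],"twist": [0,0,0],"jaw": 1}
    - {"xyz": [-1.0,0,0],"twist": [0,0,0],"jaw": 1}
    - {"xyz": [-1.3,0,0],"twist": [0,0,0],"jaw": 1}
    - {"xyz": [-1.6,0,0],"twist": [0,0,0],"jaw": 1}
    - {"xyz": [-1.6,0,0],"twist": [0,0,0],"jaw": 1}
    - {"xyz": [-1.6,0,0],"twist": [0,0,0],"jaw": 1}

```text
time_s: 9.02
tool_pos: [0.6048, -0.0587, 0.2089]
tool_rot: [-179.9, 0.1, -89.2]
force: [0.2, -0.6, 1.7]
grip_width: 0.0006
grasp_force: 0.3
```

>>> servo_tool:
  plan:
    - {"xyz": [-0.2,0,0],"twist": [0,0,0],"jaw": 1}
    - {"xyz": [-0.4,0,0],"twist": [0,0,0],"jaw": 1}
    - {"xyz": [-0.4,0,0],"twist": [0,0,0],"jaw": 1}
    - {"xyz": [-0.4,0,0],"twist": [0,0,0],"jaw": 1}

```text
time_s: 9.35
tool_pos: [0.6045, -0.0558, 0.209]
tool_rot: [-179.9, -0.0, -89.3]
force: [0.1, -3.5, -1.0]
grip_width: 0.0006
grasp_force: 1.8
```

>>> servo_tool:
  plan:
    - {"xyz": [-0.1,0,0],"twist": [0,0,0],"jaw": 1}
    - {"xyz": [-0.2,0,0],"twist": [0,0,0],"jaw": 1}
    - {"xyz": [-0.2,0,0],"twist": [0,0,0],"jaw": 1}
    - {"xyz": [-0.2,0,0],"twist": [0,0,0],"jaw": 1}

```text
time_s: 9.68
tool_pos: [0.6043, -0.0553, 0.2091]
tool_rot: [-179.9, -0.2, -89.4]
force: [-1.0, -6.6, -2.4]
grip_width: 0.0003
grasp_force: 3.4
```

>>> servo_tool:
  plan:
    - {"xyz": [-0.2,0,0],"twist": [0,0,0],"jaw": 1}
    - {"xyz": [-0.2,0,0],"twist": [0,0,0],"jaw": 1}
    - {"xyz": [-0.2,0,0],"twist": [0,0,0],"jaw": 1}

```text
time_s: 9.93
tool_pos: [0.6042, -0.0548, 0.2092]
tool_rot: [-179.9, -0.3, -89.4]
force: [-0.4, -9.5, -1.3]
grip_width: 0.0006
grasp_force: 4.9
```

>>> servo_tool:
  plan:
    - {"xyz": [2,0,0],"twist": [0,0,0],"jaw": 1}
    - {"xyz": [5,0,-2],"twist": [0,0,0],"jaw": 1}
    - {"xyz": [8,0,-6],"twist": [0,0,0],"jaw": 1}
    - {"xyz": [10,0,-10],"twist": [0,0,0],"jaw": 1}
    - {"xyz": [10,0,-14],"twist": [0,0,0],"jaw": 1}
    - {"xyz": [10,0,-18],"twist": [0,0,0],"jaw": 1}
    - {"xyz": [10,0,-22],"twist": [0,0,0],"jaw": 1}
    - {"xyz": [10,0,-25],"twist": [0,0,0],"jaw": 1}
    - {"xyz": [10,0,-25],"twist": [0,0,0],"jaw": 1}

```text
time_s: 10.68
tool_pos: [0.6067, -0.1518, 0.4668]
tool_rot: [-179.2, -0.0, -89.2]
force: [1.0, -0.5, -0.0]
grip_width: 0.0006
grasp_force: 0.0
```

Run:
```python
from h import *
delta([.43,-.06,.46],[180,0,.6])
delta([.474,.0305,.46],[180,0,.6])
a=[]
for n,b in (('top',(145,245,260,380)),('scene',(190,270,270,370))):
    c=env.read_camera(n);a.append(cv2.resize(c['img'][b[0]:b[1],b[2]:b[3]],(480,400),interpolation=3) if n=='top' else cv2.resize(c['img'][b[0]:b[1],b[2]:b[3]],(320*400//320,400)[::1],interpolation=3))
cv2.imwrite('pics/two.png',np.hstack([a[0][:, :400],a[1]])[:,:,::-1])
```

```text
t 10.68 shift [-9.43, 17.55, 0.45] twist [-0.6, -0.6, -89.8]
t 10.68 shift [-18.41, 13.02, 0.51] twist [-0.6, -0.6, -89.8]
```

View pics/two.png

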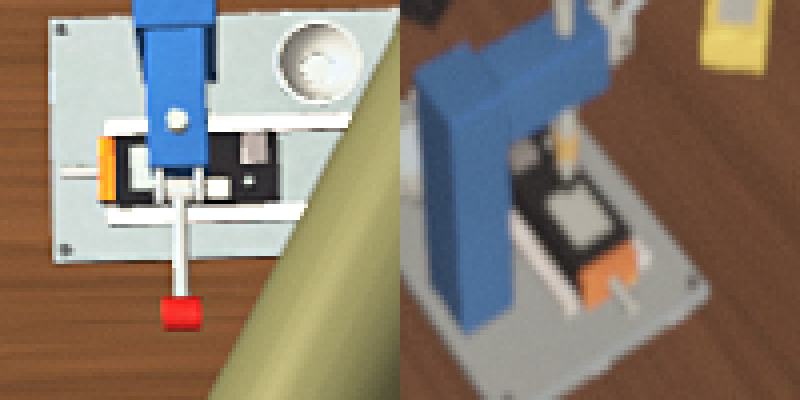

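The unit sits against the orange stop (left half, x≈118) with the lever still up. I'll return to the knob.

>>> servo_tool:
  plan:
    - {"xyz": [-9.4,13,0.5],"twist": [-0.6,-0.6,-89.8],"jaw": 0}
    - {"xyz": [-18.4,13,0.5],"twist": [-0.6,-0.6,-89.8],"jaw": 0}
    - {"xyz": [-18.4,13,0.5],"twist": [-0.6,-0.6,-89.8],"jaw": 0}
    - {"xyz": [-18.4,13,0.5],"twist": [-0.6,-0.6,-89.8],"jaw": 0}
    - {"xyz": [-18.4,13,0.5],"twist": [-0.6,-0.6,-89.8],"jaw": 0}
    - {"xyz": [-18.4,13,0.5],"twist": [-0.6,-0.6,-89.8],"jaw": 0}
    - {"xyz": [-18.4,13,0.5],"twist": [-0.6,-0.6,-89.8],"jaw": 0}
    - {"xyz": [-18.4,13,0.5],"twist": [-0.6,-0.6,-89.8],"jaw": 0}
    - {"xyz": [-18.4,13,0.5],"twist": [-0.6,-0.6,-89.8],"jaw": 0}
    - {"xyz": [-18.4,13,0.5],"twist": [-0.6,-0.6,-89.8],"jaw": 0}

```text
time_s: 11.62
tool_pos: [0.4722, 0.0323, 0.4525]
tool_rot: [179.9, 0.7, -18.4]
force: [-0.3, -0.8, 0.6]
grip_width: 0.0589
grasp_force: 0.0
```

```bash
python3 -c "
from h import *
delta([.4735,.0305,.46],[180,0,.6])"
```

```text
t 11.62 shift [0.17, 0.14, -0.76] twist [-0.0, 0.7, -19.0]
```

>>> servo_tool:
  plan:
    - {"xyz": [0.2,0.1,-0.5],"twist": [0,0.7,-19],"jaw": 0}
    - {"xyz": [0.2,0.1,-0.5],"twist": [0,0.7,-19],"jaw": 0}
    - {"xyz": [0.2,0.1,-0.5],"twist": [0,0.7,-19],"jaw": 0}
    - {"xyz": [0.2,0.1,-0.5],"twist": [0,0.7,-19],"jaw": 0}
    - {"xyz": [0.2,0.1,-0.5],"twist": [0,0.7,-19],"jaw": 0}

```text
time_s: 12.03
tool_pos: [0.4742, 0.0303, 0.4578]
tool_rot: [-180.0, -0.0, 0.1]
force: [-0.7, 0.2, 0.6]
grip_width: 0.0852
grasp_force: 0.0
```

Run:
```python
from h import *
c=env.read_camera('wrist');u=proj(c,[.474,.0305,.225]);u0=u.astype(int)
k,b=blob(c['img'],(0,150,60),(6,255,255),(u0[0]-70,u0[1]-70,u0[0]+70,u0[1]+60));print(u,k,plane(c,k,.225))
delta([.4743,.0305,.389],[180,0,.6])
```

```text
[319.21950389 217.2267912 ] (319.29587079587077, 217.33016983016984) [0.47392081 0.03044415 0.225     ]
t 12.08 shift [-0.01, -0.03, 6.9] twist [0.0, -0.1, -0.5]
```

The knob is exactly as predicted. I'll descend and pinch.

>>> servo_tool:
  plan:
    - {"xyz": [0,0,3.5],"twist": [0,0,-0.5],"jaw": 0}
    - {"xyz": [0,0,6.9],"twist": [0,0,-0.5],"jaw": 0}
    - {"xyz": [0,0,6.9],"twist": [0,0,-0.5],"jaw": 0.5}
    - {"xyz": [0,0,6.9],"twist": [0,0,-0.5],"jaw": 0.5}
    - {"xyz": [0,0,6.9],"twist": [0,0,-0.5],"jaw": 0.5}
    - {"xyz": [0,0,6.9],"twist": [0,0,-0.5],"jaw": 0.6}
    - {"xyz": [0,0,6.9],"twist": [0,0,-0.5],"jaw": 0.6}
    - {"xyz": [0,0,6.9],"twist": [0,0,-0.5],"jaw": 0.6}
    - {"xyz": [0,0,6.9],"twist": [0,0,-0.5],"jaw": 0.6}
  newtons: 30

```text
time_s: 12.83
tool_pos: [0.4753, 0.0294, 0.3907]
tool_rot: [-179.9, -0.2, 0.6]
force: [-0.2, -0.2, 0.2]
grip_width: 0.0485
grasp_force: 0.0
```

```bash
python3 -c "
from h import *
lever();print(env.get_obs()['tool_pos'])"
```

```text
t 12.83 r 0.0999 lever 0.971 F [-0.24 -0.25  0.17] tang 0.03 w 0.0485
[0.47528862 0.02943632 0.39071704]
```

>>> servo_tool:
  plan:
    - {"xyz": [0,-0.1,0],"twist": [0,0,0],"jaw": 1}
    - {"xyz": [0,-0.1,0],"twist": [0,0,0],"jaw": 1}
    - {"xyz": [0,-0.1,0],"twist": [0,0,0],"jaw": 1}
    - {"xyz": [0,-0.1,0],"twist": [0,0,0],"jaw": 1}
    - {"xyz": [0,-0.1,0],"twist": [0,0,0],"jaw": 1}
    - {"xyz": [0,-0.1,0],"twist": [0,0,0],"jaw": 1}
  newtons: 30

```text
time_s: 13.33
tool_pos: [0.475, 0.0303, 0.39]
tool_rot: [-180.0, -0.2, 0.6]
force: [-0.8, -0.9, 2.0]
grip_width: 0.0256
grasp_force: 30.0
```

Run:
```python
from h import *
lever();o=env.get_obs();print(o['tool_pos'],o['grasp_force'])
p=o['tool_pos']-[.5619,0,.341];a0=np.arctan2(p[2],-p[0]);r=np.hypot(p[0],p[2])
for d in np.arange(.05,.36,.05): print(d.round(2),round((r*np.cos(a0)-r*np.cos(a0-d))*100,2),round((r*np.sin(a0)-r*np.sin(a0-d))*100,2))
```

```text
t 13.33 r 0.0997 lever 0.963 F [-0.77 -0.88  1.97] tang 1.34 w 0.0256
[0.47500333 0.03033972 0.38996682] 29.99930888414383
0.05 -0.23 0.44
0.1 -0.45 0.89
0.15 -0.63 1.35
0.2 -0.8 1.82
0.25 -0.94 2.3
0.3 -1.06 2.79
0.35 -1.15 3.28
```

>>> servo_tool:
  plan:
    - {"xyz": [-0.23,0,0.44],"twist": [0,0,0],"jaw": 1}
    - {"xyz": [-0.45,0,0.89],"twist": [0,0,0],"jaw": 1}
    - {"xyz": [-0.63,0,1.35],"twist": [0,0,0],"jaw": 1}
    - {"xyz": [-0.8,0,1.82],"twist": [0,0,0],"jaw": 1}
    - {"xyz": [-0.94,0,2.3],"twist": [0,0,0],"jaw": 1}
    - {"xyz": [-0.94,0,2.3],"twist": [0,0,0],"jaw": 1}
    - {"xyz": [-0.94,0,2.3],"twist": [0,0,0],"jaw": 1}

```text
time_s: 13.92
tool_pos: [0.467, 0.0301, 0.3682]
tool_rot: [-180.0, -0.5, 0.6]
force: [3.1, -0.8, 4.0]
grip_width: 0.0255
grasp_force: 30.0
```

```bash
cat >> h.py <<'E'
def feel(n=6,px=.5619,pz=.177):
    D=[]
    for _ in range(n):
        env.read_camera('top');o=env.get_obs();D.append(np.r_[o['tool_pos'],o['force']])
    D=np.array(D);m,s=D.mean(0),D.std(0);p=m[:3]-[px,0,pz+.164];a=np.arctan2(p[2],-p[0]);f=m[3:]
    print('t',round(float(o['time_s']),2),'pos',m[:3].round(4),'r',np.hypot(p[0],p[2]).round(4),'lever',round(a+.45,4),'F',f.round(2),'sd',s[3:].round(2),'tang',round(f[0]*np.sin(a)+f[2]*np.cos(a),2))
    r=.0997
    for d in np.arange(.02,.17,.02): print(d.round(2),round((r*np.cos(a)-r*np.cos(a-d))*100,2),round((r*np.sin(a)-r*np.sin(a-d))*100,2),end=' | ')
E
python3 -c "
from h import *
feel()"
```

```text
t 14.22 pos [0.467  0.0302 0.3682] r 0.0987 lever 0.7291 F [ 3.54 -1.47  5.6 ] sd [0.42 0.37 0.54] tang 6.36
0.02 -0.05 0.19 | 0.04 -0.1 0.39 | 0.06 -0.15 0.58 | 0.08 -0.19 0.77 | 0.1 -0.23 0.97 | 0.12 -0.26 1.17 | 0.14 -0.29 1.36 | 0.16 -0.32 1.56 |
```

>>> servo_tool:
  plan:
    - {"xyz": [-0.05,0,0.19],"twist": [0,0,0],"jaw": 1}
    - {"xyz": [-0.1,0,0.39],"twist": [0,0,0],"jaw": 1}
    - {"xyz": [-0.1,0,0.39],"twist": [0,0,0],"jaw": 1}

```text
time_s: 14.47
tool_pos: [0.4662, 0.0301, 0.3646]
tool_rot: [-180.0, -0.5, 0.6]
force: [2.7, -1.2, 7.7]
grip_width: 0.026
grasp_force: 30.0
```

```bash
python3 -c "
from h import *
feel()"
```

```text
t 14.77 pos [0.4662 0.0301 0.3646] r 0.0986 lever 0.6919 F [ 3.34 -1.3   7.55] sd [0.32 0.39 0.35] tang 8.13
0.02 -0.05 0.19 | 0.04 -0.09 0.39 | 0.06 -0.13 0.58 | 0.08 -0.16 0.78 | 0.1 -0.19 0.98 | 0.12 -0.22 1.18 | 0.14 -0.24 1.37 | 0.16 -0.26 1.57 |
```

>>> servo_tool:
  plan:
    - {"xyz": [-0.04,0,0.2],"twist": [0,0,0],"jaw": 1}
    - {"xyz": [-0.08,0,0.4],"twist": [0,0,0],"jaw": 1}
    - {"xyz": [-0.08,0,0.4],"twist": [0,0,0],"jaw": 1}

```text
time_s: 15.02
tool_pos: [0.4655, 0.0301, 0.3606]
tool_rot: [-180.0, -0.5, 0.6]
force: [2.9, -1.3, 6.6]
grip_width: 0.0257
grasp_force: 30.0
```

```bash
python3 -c "
from h import *
feel()"
```

```text
t 15.32 pos [0.4655 0.0301 0.3607] r 0.0984 lever 0.6511 F [ 3.63 -1.71  7.81] sd [0.4  0.46 0.36] tang 8.38
0.02 -0.04 0.2 | 0.04 -0.07 0.39 | 0.06 -0.1 0.59 | 0.08 -0.13 0.79 | 0.1 -0.15 0.99 | 0.12 -0.17 1.18 | 0.14 -0.18 1.38 | 0.16 -0.19 1.58 |
```

>>> servo_tool:
  plan:
    - {"xyz": [-0.03,0,0.2],"twist": [0,0,0],"jaw": 1}
    - {"xyz": [-0.05,0,0.4],"twist": [0,0,0],"jaw": 1}
    - {"xyz": [-0.05,0,0.4],"twist": [0,0,0],"jaw": 1}

```text
time_s: 15.57
tool_pos: [0.4649, 0.0301, 0.3566]
tool_rot: [-180.0, -0.5, 0.6]
force: [2.5, -1.1, 6.7]
grip_width: 0.0256
grasp_force: 30.0
```

```bash
python3 -c "
from h import *
feel()"
```

```text
t 15.87 pos [0.4649 0.0301 0.3566] r 0.0982 lever 0.6098 F [ 2.76 -1.15  7.55] sd [0.32 0.46 0.48] tang 7.89
0.02 -0.03 0.2 | 0.04 -0.06 0.39 | 0.06 -0.08 0.59 | 0.08 -0.1 0.79 | 0.1 -0.11 0.99 | 0.12 -0.12 1.19 | 0.14 -0.13 1.39 | 0.16 -0.13 1.59 |
```

>>> servo_tool:
  plan:
    - {"xyz": [-0.03,0,0.2],"twist": [0,0,0],"jaw": 1}
    - {"xyz": [-0.04,0,0.4],"twist": [0,0,0],"jaw": 1}
    - {"xyz": [-0.04,0,0.4],"twist": [0,0,0],"jaw": 1}

```text
time_s: 16.12
tool_pos: [0.4646, 0.0301, 0.3526]
tool_rot: [-180.0, -0.5, 0.6]
force: [2.7, -0.8, 8.4]
grip_width: 0.0262
grasp_force: 30.0
```

```bash
python3 -c "
from h import *
feel()"
```

```text
t 16.42 pos [0.4646 0.0301 0.3526] r 0.098 lever 0.5687 F [ 3.01 -1.52  7.89] sd [0.44 0.33 0.4 ] tang 8.19
0.02 -0.02 0.2 | 0.04 -0.04 0.4 | 0.06 -0.05 0.6 | 0.08 -0.06 0.79 | 0.1 -0.07 0.99 | 0.12 -0.07 1.19 | 0.14 -0.07 1.39 | 0.16 -0.06 1.59 |
```

>>> servo_tool:
  plan:
    - {"xyz": [-0.01,0,0.2],"twist": [0,0,0],"jaw": 1}
    - {"xyz": [-0.02,0,0.4],"twist": [0,0,0],"jaw": 1}
    - {"xyz": [-0.02,0,0.4],"twist": [0,0,0],"jaw": 1}

```text
time_s: 16.67
tool_pos: [0.4644, 0.0301, 0.3486]
tool_rot: [-180.0, -0.5, 0.6]
force: [2.4, -1.1, 6.2]
grip_width: 0.0255
grasp_force: 30.0
```

```bash
python3 -c "
from h import *
feel()"
```

```text
t 16.97 pos [0.4644 0.0301 0.3486] r 0.0978 lever 0.5277 F [ 3.16 -1.44  7.8 ] sd [0.66 0.28 0.4 ] tang 8.03
0.02 -0.01 0.2 | 0.04 -0.02 0.4 | 0.06 -0.03 0.6 | 0.08 -0.03 0.8 | 0.1 -0.03 1.0 | 0.12 -0.02 1.2 | 0.14 -0.01 1.39 | 0.16 0.0 1.59 |
```

>>> servo_tool:
  plan:
    - {"xyz": [-0.01,0,0.2],"twist": [0,0,0],"jaw": 1}
    - {"xyz": [-0.01,0,0.4],"twist": [0,0,0],"jaw": 1}
    - {"xyz": [-0.01,0,0.4],"twist": [0,0,0],"jaw": 1}

```text
time_s: 17.22
tool_pos: [0.4643, 0.0301, 0.3447]
tool_rot: [-180.0, -0.5, 0.6]
force: [2.6, -1.7, 8.7]
grip_width: 0.0259
grasp_force: 30.0
```

```bash
python3 -c "
from h import *
feel()"
```

```text
t 17.52 pos [0.4643 0.0301 0.3447] r 0.0977 lever 0.4882 F [ 2.51 -1.88  9.14] sd [0.5  0.42 0.34] tang 9.23
0.02 -0.01 0.2 | 0.04 -0.01 0.4 | 0.06 -0.0 0.6 | 0.08 0.0 0.8 | 0.1 0.01 1.0 | 0.12 0.03 1.2 | 0.14 0.04 1.39 | 0.16 0.07 1.59 |
```

>>> servo_tool:
  plan:
    - {"xyz": [0,0,0.2],"twist": [0,0,0],"jaw": 1}
    - {"xyz": [0,0,0.4],"twist": [0,0,0],"jaw": 1}
    - {"xyz": [0,0,0.4],"twist": [0,0,0],"jaw": 1}

```text
time_s: 17.77
tool_pos: [0.4644, 0.0301, 0.3409]
tool_rot: [-180.0, -0.5, 0.6]
force: [2.8, -1.1, 9.8]
grip_width: 0.0258
grasp_force: 30.0
```

```bash
python3 -c "
from h import *
feel()"
```

```text
t 18.07 pos [0.4644 0.0301 0.3409] r 0.0975 lever 0.4487 F [ 2.03 -1.11 10.44] sd [0.43 0.36 0.38] tang 10.44
0.02 0.0 0.2 | 0.04 0.01 0.4 | 0.06 0.02 0.6 | 0.08 0.03 0.8 | 0.1 0.05 1.0 | 0.12 0.07 1.19 | 0.14 0.1 1.39 | 0.16 0.13 1.59 |
```

Contact came at about 0.51 rad and the foot is now at about 6 N. Another ~0.057 rad should bring it to ~10.5 N.

>>> servo_tool:
  plan:
    - {"xyz": [0,0,0.2],"twist": [0,0,0],"jaw": 1}
    - {"xyz": [0.01,0,0.4],"twist": [0,0,0],"jaw": 1}
    - {"xyz": [0.02,0,0.58],"twist": [0,0,0],"jaw": 1}
    - {"xyz": [0.02,0,0.58],"twist": [0,0,0],"jaw": 1}

```text
time_s: 18.4
tool_pos: [0.4648, 0.0301, 0.3353]
tool_rot: [-180.0, -0.5, 0.6]
force: [1.7, -1.9, 11.5]
grip_width: 0.026
grasp_force: 30.0
```

```bash
python3 -c "
from h import *
feel(8)"
```

```text
t 18.8 pos [0.4647 0.0301 0.3353] r 0.0973 lever 0.3914 F [ 1.22 -1.63 11.89] sd [0.38 0.09 0.3 ] tang 11.8
0.02 0.01 0.2 | 0.04 0.03 0.4 | 0.06 0.05 0.6 | 0.08 0.08 0.79 | 0.1 0.11 0.99 | 0.12 0.14 1.19 | 0.14 0.18 1.38 | 0.16 0.22 1.58 |
```

>>> servo_tool:
  plan:
    - {"xyz": [0,0,-0.1],"twist": [0,0,0],"jaw": 1}
    - {"xyz": [0,0,-0.2],"twist": [0,0,0],"jaw": 1}
    - {"xyz": [0,0,-0.2],"twist": [0,0,0],"jaw": 1}

```text
time_s: 19.05
tool_pos: [0.4645, 0.0302, 0.3361]
tool_rot: [-180.0, -0.5, 0.6]
force: [7.3, -1.2, 1.2]
grip_width: 0.0257
grasp_force: 30.0
```

```bash
python3 -c "
from h import *
feel(4)"
```

```text
t 19.25 pos [0.4645 0.0302 0.3361] r 0.0975 lever 0.3998 F [ 7.25 -1.17  1.21] sd [0.46 0.24 0.44] tang 0.84
0.02 0.01 0.2 | 0.04 0.03 0.4 | 0.06 0.05 0.6 | 0.08 0.07 0.79 | 0.1 0.1 0.99 | 0.12 0.13 1.19 | 0.14 0.17 1.38 | 0.16 0.21 1.58 |
```

>>> servo_tool:
  plan:
    - {"xyz": [0,0,0],"twist": [0,0,0],"jaw": 0}
    - {"xyz": [0,0,0],"twist": [0,0,0],"jaw": 0}
    - {"xyz": [0,0,0],"twist": [0,0,0],"jaw": 0}
    - {"xyz": [0,0,0],"twist": [0,0,0],"jaw": 0}
    - {"xyz": [0,0,0],"twist": [0,0,0],"jaw": 0}
    - {"xyz": [0,0,0],"twist": [0,0,0],"jaw": 0}
    - {"xyz": [0,0,-4],"twist": [0,0,0],"jaw": 0}
    - {"xyz": [0,0,-8],"twist": [0,0,0],"jaw": 0}
    - {"xyz": [0,0,-12],"twist": [0,0,0],"jaw": 0}
    - {"xyz": [0,0,-12],"twist": [0,0,0],"jaw": 0}

```text
time_s: 20.08
tool_pos: [0.4644, 0.0302, 0.4622]
tool_rot: [-179.7, -0.8, 0.6]
force: [1.7, -0.6, 0.0]
grip_width: 0.0829
grasp_force: 0.0
```

Run:
```python
from h import *
o=env.get_obs();print(o['time_s'],o['tool_pos'],o['force'])
c=env.read_camera('wrist')
# knob angle by ray onto the circle, foot at rest: lever
u=proj(c,[.464,.0305,.172]).astype(int)
k,b=blob(c['img'],(0,150,60),(6,255,255),(u[0]-70,u[1]-60,u[0]+70,u[1]+60))
cs=env.read_camera('scene');ks,_=blob(cs['img'],(0,150,80),(6,255,255),(325,160,370,205))
print(u,k,ks,cross(c,k,cs,ks))
for a in (.33,.36,.39,.42):
    X=[.5619-.0978*np.cos(a-.45),.0305,.177+.0978*np.sin(a-.45)];print(a,proj(c,X),proj(cs,X))
im=cv2.resize(cs['img'][150:270,250:370],(600,600),interpolation=3);cv2.imwrite('pics/fin.png',im[:,:,::-1])
```

```text
20.0833 [0.46440207 0.03018906 0.46218766] [ 1.7313272  -0.56865275  0.0055832 ]
[320 201] (320.87300319488816, 200.51783812566558) (347.1194968553459, 185.11320754716982) (array([0.46476656, 0.03033874, 0.17279517]), np.float64(5.492789004709373e-05))
0.33 [320.69228725 198.45235853] [347.06011396 186.90661805]
0.36 [320.68428171 199.55951289] [347.16379792 186.18917609]
0.39 [320.67736862 200.59800189] [347.24610666 185.47794181]
0.42 [320.67158503 201.56512852] [347.30689894 184.77352237]
```

View pics/fin.png

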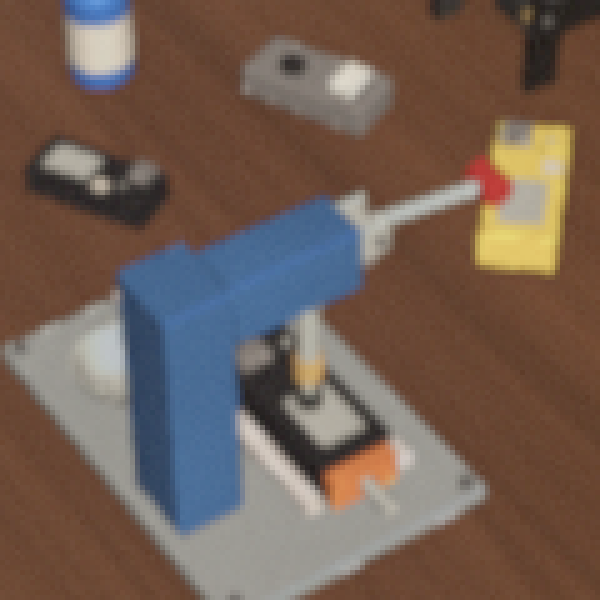

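The lever stayed at about 0.39–0.40 rad, so the foot should be holding about 9–10 N on the strip. The final crop shows the unit flat against the orange stop (about (350,470)), the foot on the strip at (312,395), and the gripper clear. Handing in.

```bash
python3 -c "
from cell import env
print(env.sign_off())"
```

```text
the job is handed in; nothing more can be done
None
```

I handed the job in at about 20 s: I raised the lever, pushed the unit home against the orange stop, and left it clamped with the foot at an estimated 9–10 N (from force and lever angle, not measured directly), gripper clear; no verdict came back.

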